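# Turn over the status tag of a finished vial rack

### The job

The rack of large vials has been run. With a fingertip under its tab, turn that rack's hinged status tag over its hinge until it lies flat on the other half of the deck with the tick face up; lead it round with the finger rather than flicking it, and press it down only lightly. Do not lift, tip or shift either rack, leave the other rack's tag and everything else on the bench as they are, and finish with the hand clear.

Things in the scene. Friction and masses are not known exactly. Their poses are not given: they have to be found in the camera images.
- rack_large: The rack of large vials: loose grey plastic rack, 0.95 kg, 236 mm long (x), 124 mm wide (y), with ten glass 20 ml vials (23 mm across, 20 mm aluminium caps, tops 79 mm above the bench) at x = +54 to +177 mm. Origin on the bench under the middle of the tag's hinge; +x runs along the hinge towards the vials (away from the robot), +y to its left. Yaw within 0.2 rad; the two racks may swap sides.
- rack_large_hinge (a point): Middle of the hinge pin of the large-vial rack's tag, 58 mm above the bench; axes as the rack's; the pin runs along x. It lies along the middle of the rack's bare aluminium deck (x = -47 to +47 mm, y = -62 to +62 mm, top 52 mm above the bench).
- rack_large_tag (a joint): Angle of the large-vial rack's tag, rad. 0: flat over the rack's -y half, ring face (black ring) up; 1.57: upright; 3.14: flat over the +y half, tick face (black tick) up, the end of its travel. Starts at 0 to 0.3. The hinge is stiff (0.04 N m; 1 N at the tab moves it): the tag stays at any angle where it is left and does not fall by itself.
- rack_large_tag_tab (a point): Point in the tag's tab, mid-thickness, 80 mm out from the pin; axes as the rack's at angle 0, turning with the tag. The tag is a white plate 4 mm thick, 45 g: a leaf 76 mm along the hinge reaching 61 mm out from the pin, then a tab 44 mm along the hinge reaching 89 mm out. Flat, its mid-thickness is 58 mm above the bench and the tab stands 27 mm past the rack's side, free below to the bench.
- rack_small: The rack of small vials, to be left alone: the same frame, deck, hinge and tag, but it holds 2 ml vials (12 mm across, black screw caps 11 mm across, tops at 52 mm height). Origin and axes as for the other rack. Loose.
- rack_small_tag_tab (a point): The same point in the tab of the small-vial rack's tag, to be left where it is (that tag, too, starts 0 to 0.3 rad open on its -y half).
- column: Loose steel chromatography column with square end fittings, 164 mm long, 13 mm high, lying on the bench in the far part of the gap between the racks. Origin under its middle.
- spare_vial: Loose 20 ml vial standing on the bench behind the racks, 23 mm across, 75 mm high. Origin under its foot.
- amber_bottle: Loose amber glass bottle, 86 mm across, 180 mm high, standing at the left. Origin under its foot.
- beaker: Loose glass beaker, 68 mm across, 90 mm high, standing at the right. Origin under its foot.
- cap_jar: Loose clear jar with a white cap, 64 mm across, 70 mm high, behind the racks. Origin under its foot.
- filter_box: Loose flat carton, 77 x 112 mm, 22 mm high, lying at the left of the racks. Origin under its middle.
- marker_pen: Loose felt pen, 120 mm long, 12 mm thick, lying in the near part of the gap between the racks. Origin under its middle.

How it is judged (in metres and radians):
On the way, in this order (a step that is already met when the one before it is completed fails the run):
1. the tag of the large-vial rack is raised past upright (value of joint rack_large_tag above 1.6 rad), for 0.05 s.
2. the tag lies flat with its tick face up (value of joint rack_large_tag above 3.06 rad), for 0.2 s.
At the end, for the whole second after the job is handed in: The large-vial rack's tag lies flat on the other half of its deck, tick face up (within about 4.5 degrees of flat); both racks stand level and still within 12 mm of where they were, the other rack's tag within 15 mm at its tab and all other things within 15 mm of where they were (value of joint rack_large_tag above 3.06 rad and distance of each of rack_large, rack_small from where it was at the start of the episode below 0.012 m and angle between rack_large's own z axis and vertical below 0.03 rad and distance of each of rack_small_tag_tab, column, spare_vial, amber_bottle, beaker, cap_jar, filter_box, marker_pen from where it was at the start of the episode below 0.015 m and linear speed of rack_large below 0.02 m/s); the robot touches nothing.
It fails at once if the large-vial rack is lifted, tipped or shifted more than 15 mm (height (world z) of rack_large above 0.006 m or angle between rack_large's own z axis and vertical above 0.08 rad or distance of rack_large from where it was at the start of the episode above 0.015 m).
It fails at once if the tag is flicked over instead of led round with the finger (velocity of joint rack_large_tag above 8 rad/s or velocity of joint rack_large_tag below -8 rad/s).
It fails at once if the tag is gripped hard or pressed with more than 30 N (contact force between the fingers and rack_large above 30 N).
It fails at once if the small-vial rack or its tag is disturbed (distance of rack_small from where it was at the start of the episode above 0.015 m or distance of rack_small_tag_tab from where it was at the start of the episode above 0.02 m).
It fails at once if something else on the bench is disturbed (distance of any of column, spare_vial, amber_bottle, beaker, cap_jar, filter_box, marker_pen from where it was at the start of the episode above 0.015 m).
It also fails if it takes over 48 s, if anything falls off the work surface, if the arm or the gripper's body presses on something with over 40 N, if the wrist force passes 120 N, or if a joint passes its speed limit or range.

### The arm

A 6-joint arm with a two-finger parallel gripper is mounted at the origin on the work surface. World frame = base frame: x ahead of the robot, y to its left, z up, the work surface at z = 0. Lengths are in mm, angles in rad, forces in N, time in s.
With the tool pointing down it reaches from about 325 to 925 mm from the base axis. Payload 3.1 kg.
Tool frame: the origin (TCP) lies between the finger pads; the fingertips stand 14 mm ahead of it and the grasp point (between the pads) lies 5 mm behind it; y points along the fingers, z is the direction in which the jaws open and shut, and the axes are right-handed (so a half turn about y gives the same grasp; the last joint's range is limited). The gripper opens to 85 mm and grips with 20 to 120 N. Pads are 22 mm wide; open, the fingers measure 114 mm over their backs; the gripper's body (76 mm by 85 mm) begins 54 mm behind the grasp point. The pads swing forward as they close: fully open they stand 13 mm farther back than shut.
Start: joints at [1.094, 0.217, 1.613, -0, 1.311, -0.112], TCP at [222.959, 583.891, 245.3] pointing down, gripper open.
Joint ranges: [-2.75, 2.75], [-0.78, 2.1], [0.31, 2.55], [-1.13, 4.27], [0.13, 2.63], [-2.58, 2.58]. Speed limits (rad/s): [2.79, 2.79, 3.14, 3.14, 3.14, 3.14].

### API

Orientations are given as [roll, pitch, yaw] about the fixed x, y, z axes, in that order (R = Rz(yaw) Ry(pitch) Rx(roll)).
In Python, from station import * gives the robot as it stands. The module is installed in compiled form; this text tells all that it offers.
- The arm moves only by the tool apply_moves, never from a script. Its argument "series" is a list of rows, each a list of 5 numbers: the finger opening in mm, from 0 to 85.4, then the shift along the tool's x, y, z in mm, then the turn about the tool's y in rad. In form: [[grip, x, y, z, twist], ...]. A call has 1 to 8 rows; each row is the pose to reach, as a shift and turn from the pose commanded when the call began, along the tool's axes at that moment; what a row does not reach only later rows make up. A row lasts 1/8 s, in which the tool goes at most 62.5 mm and 10.7 degrees, less where a joint would pass 70% of its speed; a pose out of reach is approached as far as the arm can. A call with a gripper value outside its range is refused whole. The fingers move at their own pace and stop on an object; the grip force is fixed at half the most. Time passes only in rows, so rows that repeat a pose let the fingers close. It gives the time, the measured TCP pose, the force and the opening at its end, in the units of the state.
- observe(): the state, without advancing time (a new reading comes with each control period).
- grab_frame(name): name is "side" or "top"; returns a dict with "image" (480x640x3 uint8, red, green, blue), "fx", "fy", "cx", "cy" (pixels), "rvec" (rotation vector, rad) and "tvec" (3), from world to camera coordinates, as OpenCV has them. Camera axes: x right, y down, z forward; pixel columns grow to the right and rows downward; lengths in mm; the calibration is good to about 2 mm. A picture is of the moment at which its call begins. There is no depth.
- finish_job(): hands the job in, once; it reports no verdict.
Trained networks look in a picture, given as the dict that the camera call returned (one of the last four; its "shot" number tells which), for a name from the list of things; names that differ only in an ending like _2 or _b are one class to them, and where a whole thing is asked for, a point or a joint stands for the part that bears it (a point fixed in the world has none). Each returns a list of dicts, best first, with "p" (0 to 1); they miss things now and then, are a little off and sometimes report something else, mostly with a low value. They report only what shows in the picture. A call takes as long as a camera call.
- silhouettes(picture, target): "mask" (480x640 bool, what is visible of it) and "location" ([column, row] in pixels, amid what is visible of it).
The state is a dict: "time_s": time; "joints": joint angles; "qd": joint speeds; "tau": joint torques, N m; "tcp_pos": TCP position; "tcp_rot": TCP orientation; "contact_force": force on the tool from outside, world axes, zero at the start; "wrist_torque": the same for the moment, N m; "opening": finger opening in mm.
Only numpy, scipy, OpenCV 4.12 (cv2) and the standard library are available. Lean on these libraries where they do the work, as an engineer would, in place of code of your own. Each camera call takes 0.05 s, during which the arm holds its last target. There are 200 camera calls.

## Working session

There is one attempt and no reset: what is moved stays moved. The work goes in short steps, Python scripts to look and compute and a tool call to move; the robot and the scene stay as the last step left them, time stands still between calls to the robot, and variables do not carry over. Pictures are saved under pics/ and viewed, about 8 in all and at most 12, crops included, and the job is handed in when it is done.

Besides the shell and the picture viewer there is one more tool, called after "Emit:" as a command line: name --pt "numbers of a row" for each row, then --argument value for the rest. apply_moves: Moves the arm, as the interface text tells. Its arguments: {"type":"object","properties":{"series":{"type":"array"}},"required":["series"]}

```bash
mkdir -p pics; cat > h.py <<'E'
from station import *
import numpy as np, cv2
def shot(n,f):
    p=grab_frame(n); cv2.imwrite(f'pics/{f}.png',p['image'][:,:,::-1]); return p
def proj(p,X):
    K=np.array([[p['fx'],0,p['cx']],[0,p['fy'],p['cy']],[0,0,1.]])
    return cv2.projectPoints(np.float64(X).reshape(-1,1,3),np.float64(p['rvec']),np.float64(p['tvec']),K,None)[0][:,0]
def back(p,uv,z):
    R=cv2.Rodrigues(np.float64(p['rvec']))[0]; t=np.float64(p['tvec']).ravel()
    c=-R.T@t; d=R.T@np.array([(uv[0]-p['cx'])/p['fx'],(uv[1]-p['cy'])/p['fy'],1]); return c+d*(z-c[2])/d[2]
E
python3 - <<'E'
from h import *
s=observe();print(s['tcp_pos'],s['tcp_rot'],s['time_s'],s['opening'])
for n in('top','side'):
    p=shot(n,n+'0'); R=cv2.Rodrigues(np.float64(p['rvec']))[0]; print(n,-R.T@np.ravel(p['tvec']),R[2],p['fx'])
    for t in['rack_large','rack_large_tag','rack_small','rack_small_tag_tab','column','marker_pen','beaker','filter_box','amber_bottle','cap_jar','spare_vial']:
        for r in silhouettes(p,t)[:2]:
            m=r['mask']; ys,xs=np.nonzero(m)
            print(t,round(r['p'],2),np.round(r['location']),xs.min(),xs.max(),ys.min(),ys.max(),np.round(back(p,r['location'],58 if 'tag' in t else 0)))
E
```

```text
[222.59010089 583.19561035 243.99502752] [-1.57309854e+00  2.74467085e-04 -3.64766703e-01] 0.0 85.47702959439937
top [ 541.33522905   -8.03092852 1177.458658  ] [ 0.05791724  0.00986637 -0.99827263] 443.19306273222196
rack_large 0.65 [244. 271.] 209 280 221 317 [545. 178.   0.]
rack_large_tag 0.63 [256. 291.] 241 279 278 310 [495. 139.  58.]
rack_small 0.56 [372. 261.] 339 414 213 311 [ 571. -161.    0.]
rack_small_tag_tab 0.84 [389. 284.] 374 415 271 304 [ 511. -195.   58.]
rack_small_tag_tab 0.73 [310. 251.] 306 315 220 279 [596.   3.  58.]
column 0.6 [310. 256.] 306 315 220 278 [585.   4.   0.]
column 0.39 [256. 293.] 241 280 278 310 [487. 146.   0.]
marker_pen 0.54 [317. 318.] 312 322 292 338 [422. -15.   0.]
beaker 0.98 [486. 215.] 467 503 201 230 [ 693. -464.    0.]
beaker 0.28 [244. 270.] 210 280 220 318 [548. 178.   0.]
filter_box 0.6 [170. 306.] 146 194 289 325 [453. 375.   0.]
amber_bottle 0.56 [143. 221.] 117 168 203 240 [680. 450.   0.]
cap_jar 0.8 [345. 174.] 333 357 160 188 [805. -91.   0.]
spare_vial 0.46 [285. 176.] 284 292 173 185 [799.  71.   0.]
side [ -52.89960184
[... 193 characters left out ...]
36 [498. 145.  58.]
rack_small 0.95 [356. 282.] 301 415 235 331 [ 579. -130.    0.]
rack_small 0.56 [240. 227.] 217 263 217 237 [550. 228.   0.]
rack_small_tag_tab 0.56 [363. 282.] 333 390 272 295 [ 526. -191.   58.]
column 0.85 [316. 252.] 290 345 238 264 [603.  12.   0.]
marker_pen 0.83 [259. 286.] 240 283 271 301 [428.  -2.   0.]
marker_pen 0.7 [528. 305.] 508 557 278 340 [ 756. -409.    0.]
beaker 0.79 [528. 306.] 509 555 278 339 [ 755. -411.    0.]
amber_bottle 0.73 [229. 163.] 213 247 127 195 [786. 603.   0.]
cap_jar 0.95 [404. 223.] 390 418 207 242 [857. -43.   0.]
spare_vial 0.64 [314. 253.] 290 344 238 264 [597.  12.   0.]
spare_vial 0.62 [353. 203.] 348 357 191 219 [851. 121.   0.]
```

View pics/top0.png

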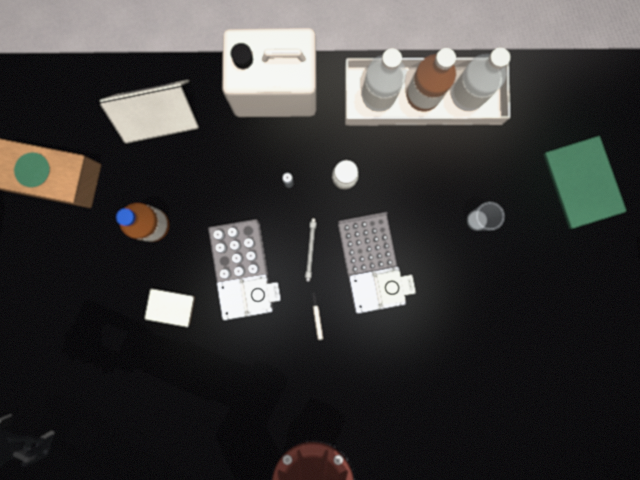

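View pics/side0.png

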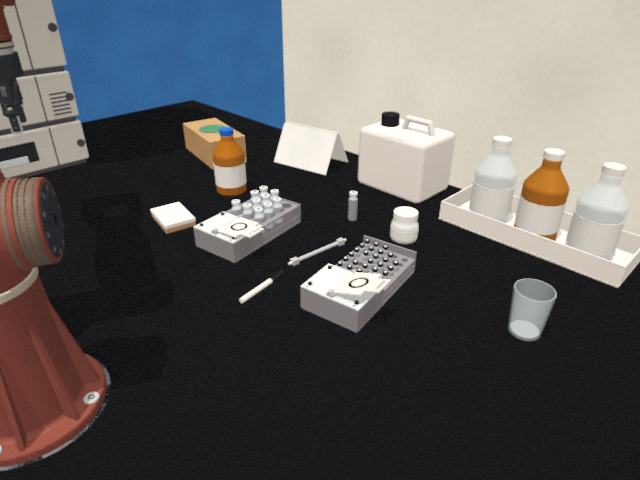

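The large-vial rack is on the left, with its tag at about (260,293) in the top view. The tab points into the gap, towards the pen (317,318) and the column (310,250). Next I'll fit the rack pose and tag angle.

```bash
cat > fit.py <<'E'
from h import *
from scipy.optimize import minimize
def tagpts(th):
    c,s=np.cos(th),np.sin(th)
    P=[]
    for (x,r) in [(-38,-3),(38,-3),(38,61),(22,61),(22,89),(-22,89),(-22,61),(-38,61)]:
        P.append([(x,-r*c+k*s,58+r*s+k*c) for k in(-2,2)])
    return np.array(P) # 8,2,3
def world(q,X):
    c,s=np.cos(q[2]),np.sin(q[2]); X=np.asarray(X,float).reshape(-1,3)
    return np.c_[q[0]+c*X[:,0]-s*X[:,1],q[1]+s*X[:,0]+c*X[:,1],X[:,2]]
S=4
def fill(m,p,q,X,hull=True):
    u=(proj(p,world(q,X))-OFF)*S
    if hull:u=cv2.convexHull(np.float32(u))
    cv2.fillPoly(m,[np.int32(u.reshape(-1,1,2))],1)
OFF=np.array([180,170])
def tagmask(p,q):
    m=np.zeros((170*S,170*S),np.uint8); T=tagpts(q[3])
    fill(m,p,q,T[[0,1,2,7]]); fill(m,p,q,T[3:7]); return m
def rackmask(p,q):
    m=tagmask(p,q)
    fill(m,p,q,[(x,y,z) for x in(-47,189) for y in(-62,62) for z in(0,52)])
    return m
def crop(m): return cv2.resize(np.uint8(m)[OFF[1]:OFF[1]+170,OFF[0]:OFF[0]+170]*255,None,fx=S,fy=S,interpolation=cv2.INTER_LINEAR)>127
E
python3 - <<'E'
from fit import *
obs=[];ims=[]
for n in('top','side'):
    p=grab_frame(n)
    ims.append(p)
    for t,f in(('rack_large',rackmask),('rack_large_tag',tagmask)):
        r=silhouettes(p,t)[0]; obs.append((p,f,crop(r['mask'])))
def cost(q):
    c=0
    for p,f,m in obs:
        a=f(p,q)>0; c+=1-(a&m).sum()/(a|m).sum()
    return c
best=None
for th in(0.05,.25):
    r=minimize(cost,[495,165,.1,th],method='Nelder-Mead',options=dict(initial_simplex=np.array([[495,165,.1,th],[515,165,.1,th],[495,180,.1,th],[495,165,.25,th],[495,165,.1,th+.15]]),maxiter=250))
    print(r.fun,r.x)
    if best is None or r.fun<best.fun:best=r
q=best.x
print([round(1-cv2.bitwise_and(np.uint8(f(p,q)),np.uint8(m)).sum()/((f(p,q)>0)|m).sum(),3) for p,f,m in obs])
out=[]
for p in ims:
    g=cv2.resize(p['image'][OFF[1]:OFF[1]+170,OFF[0]:OFF[0]+170,::-1],None,fx=S,fy=S,interpolation=cv2.INTER_CUBIC)
    g=np.clip(g.astype(float)*1.2,0,255).astype(np.uint8)
    for X,c in((tagpts(q[3])[:,1],(0,0,255)),([(x,y,52) for x,y in((-47,-62),(47,-62),(47,62),(-47,62))],(0,255,0))):
        u=(proj(p,world(q,X))-OFF)*S+S/2; cv2.polylines(g,[np.int32(u).reshape(-1,1,2)],True,c,1)
    out.append(g[100:680,60:450])
cv2.imwrite('pics/ov.png',np.hstack(out))
E
```

```text
0.25051618460193237 [4.80897583e+02 1.68283590e+02 1.69074082e-01 7.97915342e-02]
0.24601378463232326 [4.80987240e+02 1.68210840e+02 1.68672748e-01 7.92389945e-02]
[np.float64(0.029), np.float64(0.059), np.float64(0.085), np.float64(0.073)]
```

View pics/ov.png

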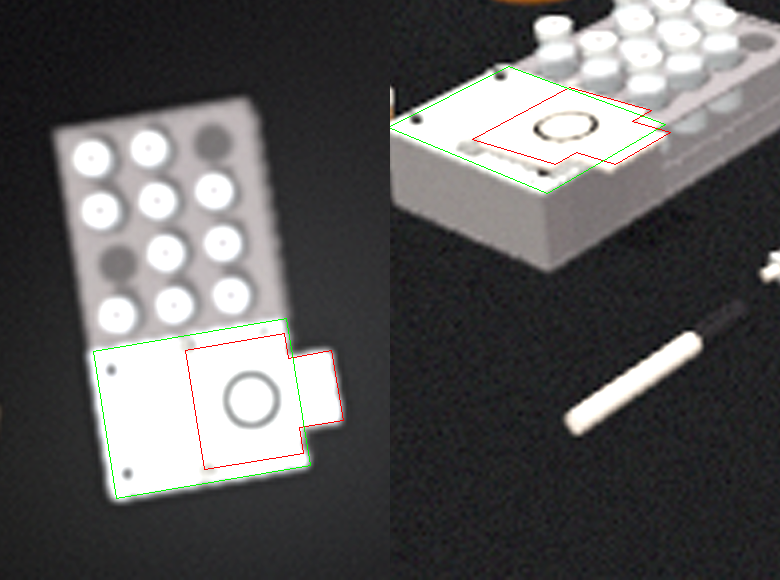

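The fit matches both views: hinge at (481,168), yaw 0.169, tag angle about 0.08. The tool always points down, so I'll use the closed fingers' side on the tab's end edge, just under it, and lead it up along its arc. First I'll go above the gap beside the tab.

Emit:
apply_moves --pt "0 37 0 -33 0.13" --pt "0 75 0 -66 0.26" --pt "0 112 0 -99 0.39" --pt "0 149 0 -131 0.52" --pt "0 187 0 -164 0.65" --pt "0 224 0 -197 0.78" --pt "0 261 0 -230 0.91" --pt "0 299 0 -263 1.037"

```text
time_s: 2.5
tcp_pos: [409.1, 230.1, 245.6]
tcp_rot: [-1.57, 0.0, -1.406]
contact_force: [-0.1, 0.7, 0.5]
opening: 0.0
```

Emit:
apply_moves --pt "0 47 0 15 0" --pt "0 94 0 30 0" --pt "0 140 0 45 0" --pt "0 187 0 61 0" --pt "0 187 50 61 0" --pt "0 187 100 61 0" --pt "0 187 145 61 0" --pt "0 187 145 61 0"

```text
time_s: 3.5
tcp_pos: [496.0, 57.5, 96.5]
tcp_rot: [-1.581, 0.002, -1.402]
contact_force: [0.2, 0.3, 0.7]
opening: -0.0
```

```bash
python3 - <<'E'
from fit import *
s=observe();print(s['tcp_pos'],s['tcp_rot'],s['contact_force'],s['time_s'])
q=[481,168.2,.169,.08]; out=[]
for n in('top','side'):
    p=grab_frame(n); o=(230,250) if n=='top' else(200,170)
    g=cv2.resize(p['image'][o[1]:o[1]+95,o[0]:o[0]+65 if n=='top' else o[0]+95,::-1],None,fx=5,fy=5,interpolation=cv2.INTER_CUBIC)
    u=(proj(p,world(q,tagpts(q[3])[:,1]))-o)*5+2; cv2.polylines(g,[np.int32(u).reshape(-1,1,2)],True,(0,0,255),1)
    u=(proj(p,[np.array(s['tcp_pos'])+[0,0,-14]])[0]-o)*5; cv2.circle(g,tuple(int(v) for v in u),4,(0,255,0),1)
    out.append(g)
cv2.imwrite('pics/a.png',np.hstack(out))
E
```

```text
[496.01717886  57.45622071  96.45109367] [-1.5805243   0.00195795 -1.40204461] [0.23069687 0.25572229 0.708634  ] 3.5
```

View pics/a.png

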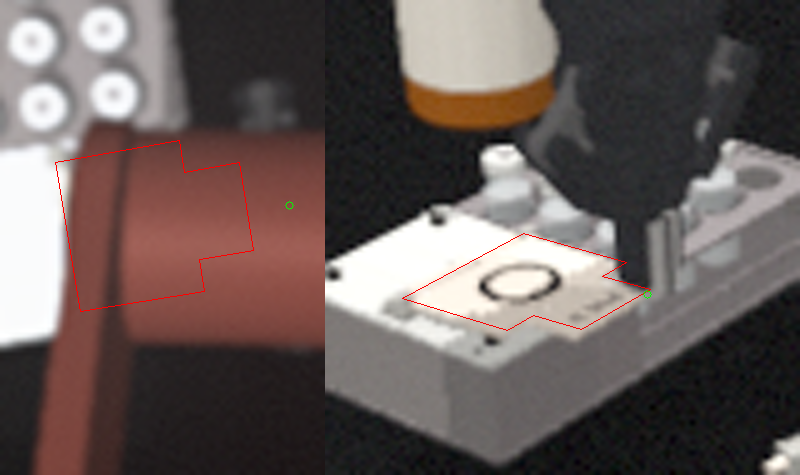

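Emit:
apply_moves --pt "0 0 20 4 0" --pt "0 0 38 4 0" --pt "0 -4 38 4 0" --pt "0 -7 38 4 0" --pt "0 -9 38 4 0" --pt "0 -9 38 4 0"

```text
time_s: 4.35
tcp_pos: [502.8, 67.2, 62.9]
tcp_rot: [-1.57, -0.0, -1.401]
contact_force: [0.1, 0.0, 1.2]
opening: -0.1
```

Emit:
apply_moves --pt "0 -1.5 0 0 0" --pt "0 -3 0 0 0" --pt "0 -3 0 0 0"

```text
time_s: 4.72
tcp_pos: [501.9, 70.0, 62.3]
tcp_rot: [-1.571, 0.0, -1.402]
contact_force: [0.2, 0.8, -0.2]
opening: -0.5
```

Emit:
apply_moves --pt "0 -1 0 0 0" --pt "0 -2 0 0 0" --pt "0 -2 0 0 0"

```text
time_s: 5.1
tcp_pos: [501.6, 72.0, 62.3]
tcp_rot: [-1.571, -0.0, -1.402]
contact_force: [1.2, 0.1, 0.1]
opening: -0.1
```

Emit:
apply_moves --pt "0 -1 0 0 0" --pt "0 -2 0 0 0" --pt "0 -2 0 0 0"

```text
time_s: 5.48
tcp_pos: [501.3, 73.9, 62.3]
tcp_rot: [-1.571, -0.0, -1.402]
contact_force: [0.2, -0.1, -0.3]
opening: -0.0
```

Emit:
apply_moves --pt "0 -1 0 0 0" --pt "0 -2 0 0 0" --pt "0 -2 0 0 0"

```text
time_s: 5.85
tcp_pos: [500.7, 75.3, 62.2]
tcp_rot: [-1.572, -0.001, -1.401]
contact_force: [-0.2, -5.1, 0.2]
opening: 0.2
```

Contact at 5 N. Now lift along the arc.

Emit:
apply_moves --pt "0 -0.2 -2 0 0" --pt "0 -0.4 -4 0 0" --pt "0 -0.8 -6 0 0" --pt "0 -1.2 -8 0 0" --pt "0 -1.2 -8 0 0"

```text
time_s: 6.48
tcp_pos: [500.4, 77.0, 70.5]
tcp_rot: [-1.572, -0.0, -1.402]
contact_force: [-1.9, -5.0, 0.6]
opening: 0.0
```

```bash
cat > look.py <<'E'
from fit import *
import sys
from scipy.optimize import minimize_scalar
s=observe();print(np.round(s['tcp_pos'],1),np.round(s['contact_force'],1),s['time_s'])
q=[481,168.2,.169,.08]; o=(200,160)
p=grab_frame('side')
r=silhouettes(p,'rack_large_tag')
if r:
    m=crop(r[0]['mask'])
    f=lambda th:1-((tagmask(p,q[:3]+[th])>0)&m).sum()/((tagmask(p,q[:3]+[th])>0)|m).sum()
    th=min(np.arange(0,3.15,.05),key=f); print('theta',th,f(th),r[0]['p'])
g=cv2.resize(p['image'][o[1]:o[1]+95,o[0]:o[0]+95,::-1],None,fx=5,fy=5,interpolation=cv2.INTER_CUBIC)
cv2.imwrite('pics/%s.png'%sys.argv[1],g)
E
python3 look.py b
```

```text
[500.4  77.   70.5] [-1.9 -5.   0.6] 6.475
theta 0.2 0.3066160520607375 0.91
```

View pics/b.png

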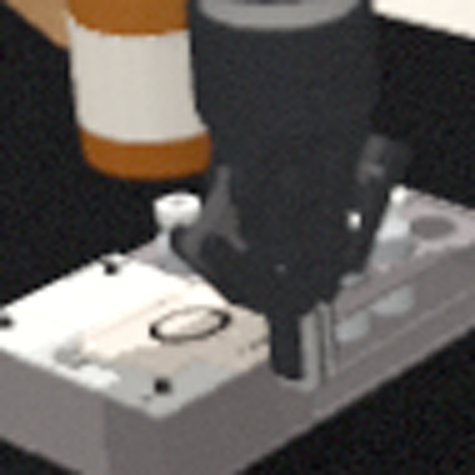

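Emit:
apply_moves --pt "0 -0.9 -3.6 0 0" --pt "0 -1.9 -7.2 0 0" --pt "0 -3 -10.7 0 0" --pt "0 -4.1 -14.2 0 0" --pt "0 -5.3 -17.6 0 0" --pt "0 -6.6 -21 0 0" --pt "0 -8 -24.3 0 0" --pt "0 -9.4 -27.6 0 0"

```text
time_s: 7.58
tcp_pos: [499.0, 86.2, 98.4]
tcp_rot: [-1.571, -0.0, -1.402]
contact_force: [-1.6, -4.7, 0.7]
opening: -0.1
```

```bash
python3 look.py c
```

```text
[499.   86.2  98.4] [-1.6 -4.7  0.7] 7.575
theta 0.5 0.4629822732012513 0.48
```

View pics/c.png

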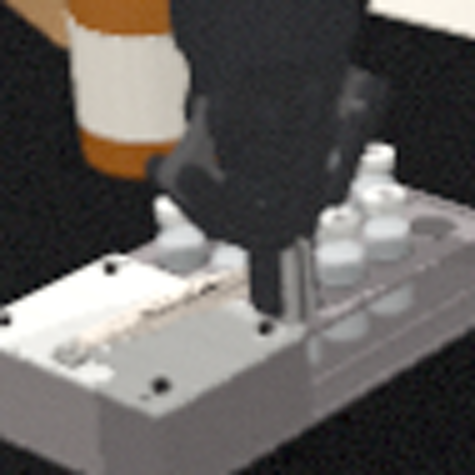

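The tag is following the finger, at about 0.5 rad. I'll carry on along the arc.

Emit:
apply_moves --pt "0 -4.5 -7.7 0 0" --pt "0 -9.7 -14.9 0 0" --pt "0 -15.7 -21.6 0 0" --pt "0 -22.2 -27.6 0 0" --pt "0 -29.3 -32.9 0 0" --pt "0 -36.9 -37.5 0 0" --pt "0 -45 -41.3 0 0" --pt "0 -53.4 -44.3 0 0"

```text
time_s: 8.68
tcp_pos: [489.8, 139.8, 142.1]
tcp_rot: [-1.571, 0.001, -1.402]
contact_force: [0.8, -0.7, 0.1]
opening: 0.2
```

Emit:
apply_moves --pt "0 -10 0 0 0" --pt "0 -18 0 0 0" --pt "0 -26 0 0 0" --pt "0 -35 1 0 0" --pt "0 -41.7 2.6 0 0" --pt "0 -48.4 4.7 0 0" --pt "0 -54.8 7.7 0 0" --pt "0 -61 11 0 0"

```text
time_s: 9.68
tcp_pos: [479.9, 199.5, 131.0]
tcp_rot: [-1.571, 0.0, -1.402]
contact_force: [0.3, 0.8, 0.6]
opening: -0.2
```

```bash
python3 look.py d
```

```text
[479.9 199.5 131. ] [0.3 0.8 0.6] 9.675
theta 2.15 0.17197636700648744 0.93
```

View pics/d.png

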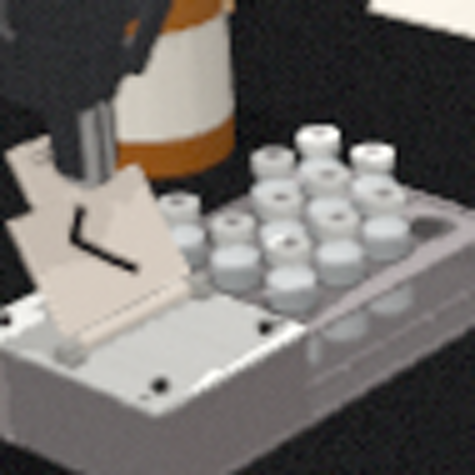

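Tag at about 2.15 rad, tick face showing, pads resting on it near its middle. Next is the rest of the arc.

Emit:
apply_moves --pt "0 -6.9 7.9 0 0" --pt "0 -12.5 16.4 0 0" --pt "0 -16.5 25.4 0 0" --pt "0 -19.1 34.7 0 0" --pt "0 -20.2 40.8 0 0" --pt "0 -20.8 46.8 0 0" --pt "0 -21 51.6 0 0" --pt "0 -21 53.5 0 0"

```text
time_s: 10.78
tcp_pos: [476.3, 219.7, 77.4]
tcp_rot: [-1.571, -0.0, -1.402]
contact_force: [-0.5, 0.2, 0.3]
opening: 0.1
```

Emit:
apply_moves --pt "0 0 1 0 0" --pt "0 0 2 0 0" --pt "0 0 2 0 0"

```text
time_s: 11.15
tcp_pos: [476.5, 219.8, 75.8]
tcp_rot: [-1.57, 0.0, -1.402]
contact_force: [0.5, 0.2, -0.2]
opening: 0.1
```

Emit:
apply_moves --pt "0 0 1 0 0" --pt "0 0 1.5 0 0" --pt "0 0 1.5 0 0"

```text
time_s: 11.52
tcp_pos: [476.5, 219.8, 74.2]
tcp_rot: [-1.571, -0.0, -1.402]
contact_force: [0.5, 0.4, -0.7]
opening: 0.1
```

Emit:
apply_moves --pt "0 0 0.7 0 0" --pt "0 0 0.7 0 0"

```text
time_s: 11.78
tcp_pos: [476.5, 219.8, 74.0]
tcp_rot: [-1.571, -0.0, -1.402]
contact_force: [-0.8, -0.8, 4.6]
opening: -0.1
```

Emit:
apply_moves --pt "0 0 0.4 0 0" --pt "0 0 0.4 0 0" --pt "0 0 0 0 0" --pt "0 0 -6 0 0" --pt "0 0 -30 0 0" --pt "0 0 -80 0 0" --pt "0 0 -130 0 0" --pt "0 0 -170 0 0"

```text
time_s: 12.78
tcp_pos: [476.8, 219.9, 245.7]
tcp_rot: [-1.569, 0.0, -1.402]
contact_force: [1.2, 0.7, -0.1]
opening: 0.3
```

Emit:
apply_moves --pt "0 0 0 -40 0" --pt "0 0 0 -85 0" --pt "0 0 0 -85 0"

```text
time_s: 13.15
tcp_pos: [389.6, 205.0, 242.3]
tcp_rot: [-1.573, -0.0, -1.401]
contact_force: [0.4, 0.2, -0.4]
opening: -0.1
```

```bash
python3 look.py e; python3 - <<'E'
from fit import *
def th_fit(p):
    m=crop(silhouettes(p,'rack_large_tag')[0]['mask'])
    f=lambda q:1-((tagmask(p,q)>0)&m).sum()/((tagmask(p,q)>0)|m).sum()
    ths=np.arange(2.7,3.16,.02); v=[f([481,168.2,.169,t]) for t in ths]; i=np.argmin(v); print('fine theta',ths[i],v[i])
p=grab_frame('side');th_fit(p)
for t in['rack_large','rack_small','rack_small_tag_tab','column','marker_pen','cap_jar','spare_vial','filter_box','amber_bottle','beaker']:
    r=silhouettes(p,t)
    if r: print(t,np.round(r[0]['location']))
p=shot('top','top1')
for t in['rack_large','rack_small','column','marker_pen']:
    r=silhouettes(p,t)
    if r: print('top',t,np.round(r[0]['location']))
E
```

```text
[389.6 205.  242.3] [ 0.4  0.2 -0.4] 13.15
fine theta 3.1000000000000005 0.1301282051282051
rack_large [246. 221.]
rack_small [360. 282.]
rack_small_tag_tab [361. 285.]
column [318. 252.]
marker_pen [264. 284.]
cap_jar [404. 224.]
spare_vial [353. 206.]
amber_bottle [230. 164.]
beaker [528. 305.]
top rack_large [240. 272.]
top rack_small [371. 265.]
top column [310. 245.]
top marker_pen [318. 316.]
```

View pics/e.png

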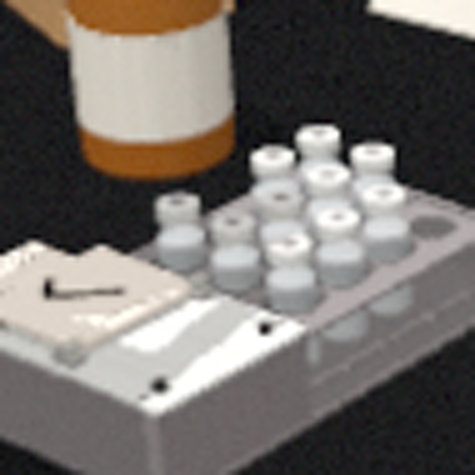

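```bash
python3 -c "
from station import *
print(finish_job())"
```

```text
the job is handed in; nothing more can be done
None
```

The large-vial rack's tag now lies flat on the +y half of its deck, tick face up, and the job is handed in. It took about 13 s of the 48 s allowed; `finish_job()` gave no verdict.

- **How it was moved:** The tool can only point straight down, so I could not get a fingertip squarely underneath. I put the closed fingers' side against the tab's end edge, with the tip below it. I led the tag up along its arc by friction at about 5 N and took it past upright. I then followed it down with the fingertip on the tick face.
- **Flatness:** The final press met a firm stop, reading 4.6 N with the fingertip at 60 mm, the height of a flat tag. I pressed 0.4 mm further before letting go, with no force reading taken at that point. A fit to the side camera picture gave 3.10 rad against the 3.06 needed, though that method is only good to about 0.05 rad.
- **Racks and bench:** The deck screws on the large rack showed no visible shift between pictures. Nearly all the other things' image positions agreed with the start within a few pixels.
    - **Column:** its centre moved 11 rows in the top view but only 2 pixels in the side view. I put this down to the network, since the hand stayed clear of it.
    - **Filter box:** it was not re-detected at the end; nothing was moved near it.
- **Hand:** It finished clear of everything, about 240 mm above the bench, with no contact force beyond sensor noise.

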